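# Slide a battery pack home in its charging cradle and bar it in

## Robot

A 7-joint arm with a two-finger parallel gripper is mounted at the origin on a cart in front of the work surface, level with it; the furniture and walls round the work are solid. World frame = base frame: x ahead of the robot, y to its left, z up, the work surface at z = 0. Lengths are in m, angles in rad, forces in N, time in s.
With the tool pointing down it reaches from about 0.4 to 0.875 m from the base axis. Payload 19.3 kg.
Tool frame: the origin (TCP) lies midway between the tips of the shut fingers; the grasp point (between the pads) lies 19 mm behind it; z points along the fingers, y is the line along which they close (so a half turn about z gives the same grasp; the last joint's range is limited). The gripper opens to 85 mm and grips with 20 to 120 N. Pads are 22 mm wide; open, the fingers measure 114 mm over their backs; the gripper's body (76 mm by 85 mm) begins 54 mm behind the grasp point. The pads swing forward as they close: fully open they stand 13 mm farther back than shut.
Start: joints at [-1.329, 0.521, -0.036, 1.599, 0.021, 1.021, -0.113], TCP at [0.192, 0.595, 0.231] pointing down, gripper open.
Joint ranges: [-2.91, 2.91], [-0.3, 2.13], [-1.5, 1.42], [0.17, 2.43], [-1.26, 4.41], [0.16, 1.93], [-2.52, 2.52]. Speed limits (rad/s): [1.89, 1.89, 2.39, 2.39, 3.01, 3.01, 3.01].

## Interface

Orientations are given as [roll, pitch, yaw] about the fixed x, y, z axes, in that order (R = Rz(yaw) Ry(pitch) Rx(roll)).
In Python, from workcell import telemetry, grab_frame, calibration, bot, outline_of, landmark_of gives the robot as it stands. The module is installed in compiled form; this text tells all that it offers.
- The arm moves only by the shell command python3 -m inch 'ROWS' [FORCE]. ROWS is JSON, a list of rows, each a list of 7 numbers: the shift along the tool's x, y, z in m, then the turn, a rotation vector about the tool's x, y, z in rad, then the closure, from 0 (fully open) to 1 (shut). A call has 1 to 5 rows; each row shifts and turns the commanded pose from where the row before left it, along the tool's axes as they then stand; what a row does not reach is not made up. A row lasts 1/10 s, in which the tool goes at most 50 mm and 8.59 degrees, less where a joint would pass 70% of its speed; a pose out of reach is approached as far as the arm can. A call is refused whole if a number of a shift passes 0.05 or a number of a turn 0.15, either way. A call with a gripper value outside its range is refused whole. The fingers move at their own pace and stop on an object; FORCE is the grip in N (left out, the last holds). Time passes only in rows, so rows that do not move let the fingers close. It gives the time, the measured TCP pose, the force, the opening and the grip force at its end, in the units of the state.
- telemetry.observe(): the state, without advancing time (a new reading comes with each control period).
- grab_frame(name): name is "scene" or "top" or "wrist"; returns the picture (480x640x3 uint8, red, green, blue); there is no depth.
- calibration(name): a dict with "fovy" (degrees; the focal length in pixels is half the picture's height over the tangent of half this angle, whatever the lens; pixels are square), "cx", "cy" (the principal point, pixels), "pose" (4x4, takes a point from camera to world coordinates). Camera axes: x right, y down, z forward; pixel columns grow to the right and rows downward; lengths in m; the calibration is good to about 2 mm. The wrist camera is an equidistant fisheye: a pixel r from the principal point sees the ray r / f radians off the axis. A picture is of the moment at which its call begins: read the wrist's pose just before it. calibration takes no time and is no camera call; for the wrist camera it gives the pose at the moment of the call.
- bot.job_done(): hands the job in; it is judged then, once.
Trained networks look in the newest picture that a camera, given by its name, has taken for a name from the list of things; names that differ only in an ending like _2 or _b are one class to them, and where a whole thing is asked for, a point or a joint stands for the part that bears it (a point fixed in the world has none). Each returns a list of dicts, best first, with "score" (0 to 1); they miss things now and then, are a little off and sometimes report something else, mostly with a low value. They report only what shows in the picture. A call takes as long as a camera call. They do not tell look-alikes from the thing itself.
- outline_of(label, camera): "region" (480x640 bool, what is visible of it) and "rect" ([left, top, right, bottom] in pixels, round what is visible of it).
- landmark_of(label, camera): "xy" ([column, row] in pixels: a listed point, or the origin of a listed thing).
The state is a dict: "clock": time; "qpos": joint angles; "qd": joint speeds; "joint_efforts": joint torques, N m; "position": TCP position; "tool_rot": TCP orientation; "force": force on the tool from outside, world axes, zero at the start; "moment": the same for the moment, N m; "grip_width": finger opening in m; "finger_force": force on a finger pad.
Only numpy, scipy, OpenCV 4.12 (cv2) and the standard library are available. Lean on these libraries where they do the work, as an engineer would, in place of code of your own. Each camera call takes 0.05 s, during which the arm holds its last target. There are 200 camera calls.

## Task

Put the battery pack on charge: with the fingertips push it gently and low, near its base, so that it slides upright along the desk between the cradle's guide rails until it is fully home against the charger with the spring contacts pressed in. Then gently push the retaining bar round until it lies fully across behind the pack, in its keeper. Grip and lift nothing, do not let the pack tip, and leave the other things on the desk where they are.

Things in the scene. Friction and masses are not known exactly. Their poses are not given: they have to be found in the camera images.
- battery_pack: Heavy dark grey battery pack with black lid, loose, standing upright on the desk: 48 mm (x) by 70 mm (y) by 84 mm high, about 0.85 kg. Origin at the centre of its underside, z up. Its +x face has two flush brass contact plates and roughly faces the charger at the start (within 0.25 rad); push on its -x face or sides. It slides at 3 to 7 N; pushed higher than about 33 mm it may tip.
- cradle: Charging cradle fixed to the desk. Origin on the desk under the middle of the charger's front face; +x points into the charger, the way the pack slides in; y left, z up. White charger housing at x 0 to 40 mm, 104 mm wide, 72 mm high. Two aluminium guide rails, 18 mm high, 6 mm thick, from x = 0 to -67 mm, inner faces at y = -38 and +38 mm. No floor: the pack slides on the desk.
- home_spot (a point): Point on the desk, 24 mm in front of the charger's face midway between the rails: the pack's origin lies here when it is home, its +x face against the housing; the rails leave it 3 mm on each side.
- cradle_mouth (a point): Point on the desk midway between the ends of the flared lead-ins, 100 mm in front of the charger's face. The lead-ins, also 18 mm high, open from 76 mm between the rails to about 104 mm here.
- contact_pins (a joint): Travel (m) of the two sprung brass pins in the charger's face at y = -20 and +20 mm, 30 mm above the desk: 0 = out, sticking 9 mm out of the face, about 0.009 = pressed flush. They push back with 0.5 to 2 N in all.
- retaining_bar (a joint): Angle (rad) of the steel retaining bar, swinging level about an upright pivot on the right rail. 0: along the cradle's +y, across behind the pack, in the keeper, with 3 mm free behind a pack that is home. At angle a it points along (-sin a, cos a) in the cradle frame; it starts open at 2.4 to 2.8, out to the right. It takes about 0.5 N at 70 mm and stays where left; a pack not home blocks it.
- bar_pivot (a point): Point on the bar's pivot axis at the bar's mid height, 31 mm above the desk (cradle frame x = -57, y = -48 mm). The bar is 12 mm wide and spans 24 to 39 mm above the desk; a round post 15 mm wide carries it.
- bar_end (a point): Point in the bar's free end, at the same height, 96 mm from the pivot; the rounded tip reaches 6 mm farther.
- keeper (a point): Middle of the keeper on the left rail (cradle frame x = -57, y = 48 mm, 31 mm up): the bar comes to rest here on a ledge 23 mm high, against a back stop 40 mm high. The keeper is 12 mm wide in y.
- meter: Orange and black multimeter lying on the desk, 140 x 72 x 45 mm; origin under its centre. To be left alone.
- dropper: Small brown dropper bottle standing upright, 34 mm wide, 102 mm high; origin under its centre. To be left alone.
- driver: Yellow-handled screwdriver lying on the desk, 154 mm long, 22 mm thick; origin under its middle. To be left alone.
- pot: Round white pot with a tan lid, 62 mm wide, 35 mm high; origin under its centre. To be left alone.
There are look-alikes about, which are no part of the job. Several things look just like the battery_pack: the one meant starts farthest to the robot's right.

How it is judged:
By the outcome, as a careful person would: the job done as asked, in the order asked, and still so for the second after the job is handed in, with the robot touching nothing.
It also fails if it takes over 67 s, if anything falls off the work surface, if the arm or the gripper's body presses on something with over 40 N, if the wrist force passes 120 N, or if a joint passes its speed limit or range.

## Working session

There is one attempt and no reset: what is moved stays moved. The work goes in short steps, Python scripts to look and compute and a shell command to move; the robot and the scene stay as the last step left them, time stands still between calls to the robot, and variables do not carry over. Pictures are saved under pics/ and viewed, at most 10 in all, crops included, and the job is handed in when it is done.

```bash
mkdir -p pics; cat > h.py <<'E'
import numpy as np, cv2
from workcell import telemetry, grab_frame, calibration, bot, outline_of, landmark_of
def ray(cam,xy,c=None):
    c=c or calibration(cam); f=240/np.tan(np.radians(c['fovy'])/2)
    d=np.array([xy[0]-c['cx'],xy[1]-c['cy']])/f
    if cam=='wrist':
        r=np.hypot(*d); v=np.array([*(d*(np.sin(r)/r if r>1e-9 else 1)),np.cos(r)])
    else: v=np.array([*d,1.])
    P=np.array(c['pose']); return P[:3,3],P[:3,:3]@v
def onz(cam,xy,z=0,c=None):
    o,v=ray(cam,xy,c); return (o+v*(z-o[2])/v[2]).round(4)
def save(cam,name):
    im=grab_frame(cam); cv2.imwrite('pics/'+name,im[...,::-1]); return im
E
python3 - <<'E'
from h import *
for cam in ('scene','top'):
    save(cam,cam+'0.png')
    print(cam,np.array(calibration(cam)['pose'])[:3,3])
    for l,z in [('battery_pack',0),('home_spot',0),('cradle',0),('cradle_mouth',0),('bar_pivot',.031),('bar_end',.031),('keeper',.031),('meter',0),('dropper',0),('driver',0),('pot',0)]:
        print(l,[(round(d['score'],2),np.round(d['xy']).tolist(),onz(cam,d['xy'],z)[:2].tolist()) for d in landmark_of(l,cam)])
s=telemetry.observe();print(s)
E
```

```text
scene [-0.1853597  -0.77991759  0.76227081]
battery_pack [(0.62, [333.0, 297.0], [0.4663, -0.2323]), (0.59, [289.0, 268.0], [0.4773, -0.0999])]
home_spot [(0.76, [383.0, 266.0], [0.6133, -0.2529]), (0.52, [202.0, 245.0], [0.4118, 0.1111])]
cradle [(0.72, [388.0, 263.0], [0.6285, -0.2556])]
cradle_mouth []
bar_pivot [(0.57, [391.0, 271.0], [0.576, -0.2959])]
bar_end [(0.86, [397.0, 301.0], [0.5087, -0.3585])]
keeper [(0.95, [356.0, 250.0], [0.5864, -0.1966])]
meter [(0.91, [252.0, 237.0], [0.5063, 0.0432]), (0.69, [391.0, 269.0], [0.613, -0.272]), (0.31, [207.0, 246.0], [0.417, 0.0987])]
dropper []
driver [(0.56, [217.0, 274.0], [0.3661, 0.0038])]
pot [(0.68, [202.0, 249.0], [0.402, 0.0985])]
top [ 0.3241617  -0.17323292  1.03255718]
battery_pack [(0.84, [345.0, 276.0], [0.4594, -0.2337]), (0.69, [277.0, 262.0], [0.4877, -0.0954]), (0.56, [331.0, 210.0], [0.5972, -0.2066]), (0.16, [355.0, 205.0], [0.6085, -0.2561])]
home_spot [(0.82, [354.0, 209.0], [0.6003, -0.2546]), (0.69, [217.0, 256.0], [0.4984, 0.0265])]
cradle [(0.89, [351.0, 191.0], [0.6385, -0.2482])]
cradle_mouth []
bar_pivo
[... 426 characters left out ...]
68])]
{'clock': 1.2, 'qpos': array([-1.32922086,  0.52139077, -0.03628498,  1.59951821,  0.02121032,
        1.02112228, -0.11280181]), 'qd': array([ 0.00039945,  0.00184485, -0.00022009,  0.00022144,  0.00139823,
        0.0002719 ,  0.00122349]), 'joint_efforts': array([ 9.91357701e-04, -9.26841831e+01,  1.97850309e+00, -3.70248520e+01,
        1.80802715e-02,  1.85832490e-03, -8.63538190e-06]), 'position': array([0.19174681, 0.59483455, 0.23129018]), 'tool_rot': array([-3.14154045e+00,  2.08950612e-05,  2.82976515e+00]), 'force': array([ 0.79882377, -0.18929204, -0.07395515]), 'moment': array([ 0.01626439, -0.02237115,  0.00253193]), 'finger_force': 0.0, 'grip_width': 0.08542350302439157}
```

View pics/top0.png

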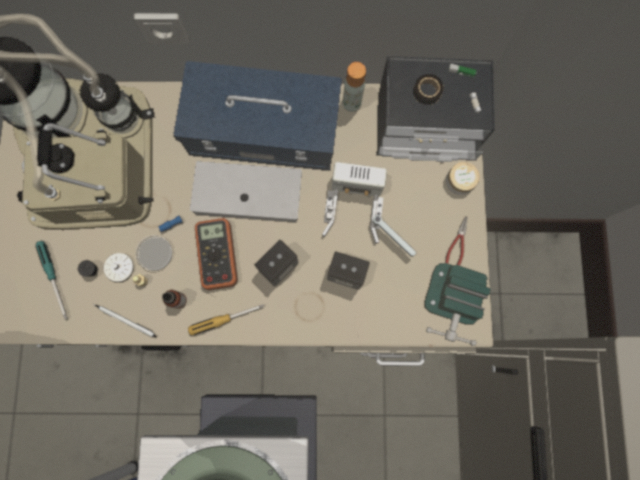

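View pics/scene0.png

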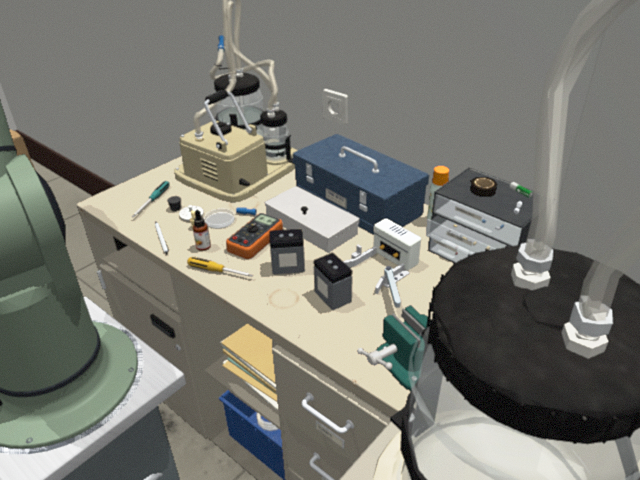

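The two look-alikes, by top-view pixel, are a pack at about (277,262) and one at about (348,269). Columns grow towards −y, the robot's right, so the one at (348,269) is meant. I'll confirm it in a crop and measure the poses.

```bash
cat >> h.py <<'E'
from scipy.spatial.transform import Rotation as Ro
def go(p,rpy):
    s=telemetry.observe(); R=Ro.from_euler('xyz',s['tool_rot']); T=Ro.from_euler('xyz',rpy)
    print('shift',R.inv().apply(np.array(p)-s['position']).round(4),'turn',(R.inv()*T).as_rotvec().round(3),'clock',s['clock'])
E
python3 - <<'E'
from h import *
im=grab_frame('top'); cr=im[140:300,290:450]; cv2.imwrite('pics/crop1.png',cv2.resize(cr,(600,600),interpolation=cv2.INTER_CUBIC)[...,::-1])
for cam in('top',):
  for l in('battery_pack','cradle','retaining_bar'):
    for d in outline_of(l,cam):
        m=d['region'].astype(np.uint8); r=cv2.minAreaRect(cv2.findNonZero(m)); print(l,round(d['score'],2),d['rect'],r)
go((.47,0.1,.231),(np.pi,0,3.0))
E
```

```text
battery_pack 0.86 [328.7, 251.9, 369.7, 291.6] ((347.85296630859375, 270.5882568359375), (38.32062530517578, 31.772165298461914), 14.03624439239502)
battery_pack 0.55 [254.3, 240.4, 298.4, 285.9] ((277.0000305175781, 262.0000305175781), (31.11269760131836, 38.18376159667969), 45.0)
cradle 0.88 [320.9, 163.0, 416.8, 257.9] ((374.6705627441406, 206.9823455810547), (97.18482971191406, 78.42034912109375), 12.528807640075684)
retaining_bar 0.85 [372.3, 215.5, 415.6, 256.6] ((394.65167236328125, 236.35923767089844), (56.6053581237793, 8.875859260559082), 44.11859893798828)
retaining_bar 0.42 [194.1, 219.6, 238.8, 291.6] ((216.25938415527344, 253.7047882080078), (70.86421966552734, 38.207088470458984), 83.2901611328125)
shift [-4.167e-01 -3.856e-01  3.000e-04] turn [-0.   -0.   -0.17] clock 1.4
```

View pics/crop1.png

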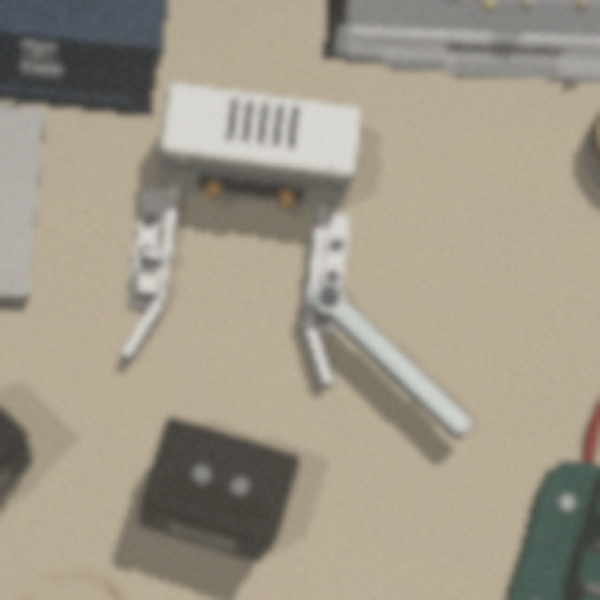

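The crop shows the pack meant, with its top at crop (140–298, 418–555). It is rotated clockwise about 18°, against about 7° for the cradle, and it stands right before the mouth. The bar is open, its end at (465,425). I'm setting out now.

```bash
python3 -m inch '[[-0.035,-0.032,0,0,0,0,0.6],[-0.035,-0.032,0,0,0,0,0.6],[-0.035,-0.032,0,0,0,0,0.6],[-0.035,-0.032,0,0,0,0,0.6],[-0.035,-0.032,0,0,0,0,0.6]]' && python3 -m inch '[[-0.035,-0.032,0,0,0,0,0.6],[-0.035,-0.032,0,0,0,0,0.6],[-0.035,-0.032,0,0,0,0,0.6],[-0.035,-0.032,0,0,0,0,0.6],[-0.035,-0.032,0,0,0,0,0.6]]' && python3 -m inch '[[-0.035,-0.032,0,0,0,0,0.6],[-0.035,-0.032,0,0,0,0,0.6],[0,0,0,0,0,-0.1,0.6],[0,0,0,0,0,-0.07,0.6],[0,0,0,0,0,0,0.6]]'
python3 - <<'E'
from h import *
for p in ((172,418),(298,460),(140,520),(270,555)):
    print(p,onz('top',(290+p[0]/3.75,140+p[1]/3.75),.084))
go((.43,-.2,.231),(np.pi,0,3.0))
E
```

```text
clock: 1.9
position: [0.3099, 0.3872, 0.2315]
tool_rot: [3.141, 0.0, 2.83]
force: [1.2, -0.1, 0.6]
grip_width: 0.0342
finger_force: 0.0
clock: 2.4
position: [0.4274, 0.1812, 0.2316]
tool_rot: [3.141, 0.0, 2.83]
force: [0.1, 1.1, -0.1]
grip_width: 0.0339
finger_force: 0.0
clock: 2.9
position: [0.4738, 0.1003, 0.2314]
tool_rot: [3.141, 0.0, 3.0]
force: [1.0, 0.6, -0.1]
grip_width: 0.0341
finger_force: 0.0
(172, 418) [ 0.4954 -0.2124  0.084 ]
(298, 460) [ 0.4746 -0.2752  0.084 ]
(140, 520) [ 0.444  -0.1965  0.084 ]
(270, 555) [ 0.4271 -0.2607  0.084 ]
shift [ 1.100e-03 -3.034e-01  3.000e-04] turn [0. 0. 0.] clock 2.9
```

```bash
python3 -m inch '[[0,-0.045,0,0,0,0,0.6],[0,-0.045,0,0,0,0,0.6],[0,-0.045,0,0,0,0,0.6],[0,-0.045,0,0,0,0,0.6],[0,-0.045,0,0,0,0,0.6]]' && python3 -m inch '[[0.01,-0.045,0,0,0,0,0.6],[0.01,-0.04,0,0,0,0,0.6],[0.01,0,0,0,0,0,0.6],[0,0,0,0,0,0,0.6]]'
python3 - <<'E'
from h import *
c=calibration('wrist'); print(np.array(c['pose']).round(3))
save('wrist','w1.png')
for l,z in [('battery_pack',0),('home_spot',0),('cradle',0),('cradle_mouth',0),('bar_pivot',.031),('bar_end',.031),('keeper',.031)]:
    print(l,[(round(d['score'],2),np.round(d['xy']).tolist(),onz('wrist',d['xy'],z,c)[:2].tolist()) for d in landmark_of(l,'wrist')])
E
```

```text
clock: 3.4
position: [0.4415, -0.1236, 0.2316]
tool_rot: [3.141, 0.001, 2.998]
force: [2.0, -0.6, -0.5]
grip_width: 0.034
finger_force: 0.0
clock: 3.8
position: [0.3992, -0.2024, 0.2314]
tool_rot: [3.141, -0.0, 2.996]
force: [-0.2, 0.4, -0.2]
grip_width: 0.0341
finger_force: 0.0
[[ 0.145  0.935  0.323  0.315]
 [ 0.989 -0.137 -0.047 -0.19 ]
 [ 0.     0.327 -0.945  0.374]
 [ 0.     0.     0.     1.   ]]
battery_pack [(0.93, [422.0, 262.0], [0.4821, -0.0962]), (0.82, [296.0, 264.0], [0.463, -0.2351])]
home_spot [(0.46, [518.0, 263.0], [0.503, 0.0274])]
cradle [(0.9, [305.0, 382.0], [0.6288, -0.252])]
cradle_mouth []
bar_pivot []
bar_end [(0.74, [190.0, 322.0], [0.5034, -0.3611])]
keeper [(0.58, [345.0, 364.0], [0.5819, -0.1972])]
```

View pics/w1.png

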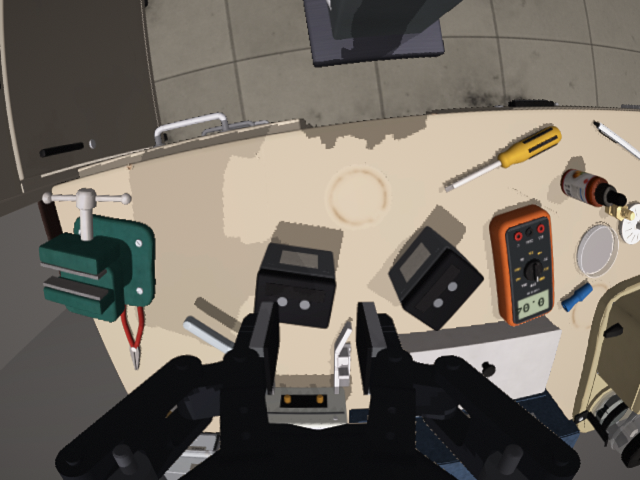

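The wrist view shows the pack meant at (297,280) ahead of the fingers, and the other pack at (435,280). The desk behind the pack is free, with only a flat ring mark at (358,197). Next I'll tilt the tool tips-forward and lower it behind the pack.

```bash
python3 -m inch '[[0,0,0,0,-0.14,0,0.6],[0,0,0,0,-0.14,0,0.6],[0,0,0,0,-0.12,0,0.6],[0,0,0,0,0,0,0.6]]'
python3 - <<'E'
from h import *
print(telemetry.observe()['qpos'].round(2))
go((.385,-.223,.10),(np.pi,.40,3.01))
go((.385,-.223,.012),(np.pi,.40,3.01))
E
```

```text
clock: 4.6
position: [0.3978, -0.2019, 0.2308]
tool_rot: [3.141, 0.402, 2.998]
force: [-1.0, 0.1, -0.1]
grip_width: 0.0343
finger_force: 0.0
[ 0.23  0.08  0.2   2.34 -0.37  0.35  2.17]
shift [ 0.0601 -0.0228  0.1166] turn [-0.004  0.002 -0.011] clock 4.6
shift [ 0.0946 -0.0228  0.1976] turn [-0.004  0.002 -0.011] clock 4.6
```

```bash
python3 -m inch '[[0.016,-0.006,0.033,0,0,-0.011,0.6],[0.016,-0.006,0.033,0,0,0,0.6],[0.016,-0.006,0.033,0,0,0,0.6],[0.016,-0.004,0.033,0,0,0,0.6],[0,0,0,0,0,0,0.6]]'
python3 - <<'E'
from h import *
print(telemetry.observe()['qpos'].round(2))
go((.385,-.223,.012),(np.pi,.40,3.01))
E
```

```text
clock: 5.1
position: [0.3983, -0.2293, 0.1357]
tool_rot: [3.122, 0.354, 3.009]
force: [0.0, -1.1, -0.3]
grip_width: 0.0342
finger_force: 0.0
[ 0.61  0.33 -0.14  2.35 -0.61  0.16  2.52]
shift [0.0561 0.0023 0.1112] turn [ 0.02  -0.046 -0.002] clock 5.1
```

```bash
python3 -m inch '[[0,0,-0.02,0,0.1,0,0.6],[0,0,0,0,0.06,0,0.6],[0,0,0,0,0,0,0.6]]'
python3 - <<'E'
from h import *
s=telemetry.observe();print(s['qpos'].round(2))
go((.385,-.223,.016),(np.pi,.22,3.01))
E
```

```text
clock: 5.4
position: [0.3983, -0.2268, 0.1447]
tool_rot: [3.123, 0.256, 3.02]
force: [0.8, -0.1, -0.2]
grip_width: 0.0341
finger_force: 0.0
[ 0.35  0.32  0.13  2.29 -0.47  0.33  2.35]
shift [ 4.570e-02 -1.000e-04  1.211e-01] turn [0.021 0.036 0.01 ] clock 5.4
```

```bash
python3 -m inch '[[0.008,0,0.025,0.01,0,0,0.6],[0.009,0,0.025,0.01,0,0,0.6],[0.009,0,0.025,0,0.02,0,0.6],[0.008,0,0.025,0,0,0,0.6],[0,0,0,0,0,0,0.6]]'
python3 - <<'E'
from h import *
s=telemetry.observe();print(s['qpos'].round(2))
go((.388,-.223,.016),(np.pi,.22,3.01))
E
```

```text
clock: 5.9
position: [0.3965, -0.2321, 0.0582]
tool_rot: [3.126, 0.203, 3.013]
force: [0.3, 0.3, 1.1]
grip_width: 0.0343
finger_force: 0.0
[ 0.44  0.53  0.03  2.3  -0.63  0.16  2.52]
shift [0.0179 0.0073 0.0395] turn [ 0.017 -0.017  0.003] clock 5.9
```

```bash
T='[0,0,0,0,0,0.15,0.6]'; python3 -m inch '[[0,0,-0.03,0,0,0,0.6],[0,0,-0.03,0,0,0,0.6],[0,0,-0.02,0,0,0.15,0.6],[0,0,0,0,0,0.15,0.6],[0,0,0,0,0,0.15,0.6]]' >/dev/null && python3 -m inch '[[0,0,0,0,0,0.15,0.6],[0,0,0,0,0,0.15,0.6],[0,0,0,0,0,0.15,0.6],[0,0,0,0,0,0.15,0.6],[0,0,0,0,0,0.15,0.6]]' >/dev/null && python3 -m inch '[[0,0,0,0,0,0.15,0.6],[0,0,0,0,0,0.15,0.6],[0,0,0,0,0,0.15,0.6],[0,0,0,0,0,0.15,0.6],[0,0,0,0,0,0.15,0.6]]' >/dev/null && python3 -m inch '[[0,0,0,0,0,0.15,0.6],[0,0,0,0,0,0.15,0.6],[0,0,0,0,0,0.15,0.6],[0,0,0,0,0,0.15,0.6],[0,0,0,0,0,0.15,0.6]]'  >/dev/null && python3 -m inch '[[0,0,0,0,0,0.15,0.6],[0,0,0,0,0,0.15,0.6],[0,0,0,0,0,0.15,0.6],[0,0,0,0,0,0,0.6]]'
python3 - <<'E'
from h import *
s=telemetry.observe();print(s['qpos'].round(2))
go((.388,-.223,.018),(np.pi,-.2,-.13))
E
```

```text
clock: 8.3
position: [0.3801, -0.2311, 0.1376]
tool_rot: [-3.124, -0.205, -0.139]
force: [0.6, -0.2, 0.2]
grip_width: 0.034
finger_force: 0.0
[-0.31  0.61  1.09  2.32 -1.19  0.71 -0.04]
shift [-0.0178 -0.007   0.1186] turn [-0.016 -0.005 -0.009] clock 8.3
```

```bash
python3 -m inch '[[-0.004,-0.002,0.03,-0.016,-0.005,-0.009,0.6],[-0.004,-0.002,0.03,0,0,0,0.6],[-0.004,-0.002,0.03,0,0,0,0.6],[-0.004,-0.001,0.026,0,0,0,0.6],[0,0,0,0,0,0,0.6]]'
python3 - <<'E'
from h import *
s=telemetry.observe();print(s['qpos'].round(2))
go((.388,-.223,.018),(np.pi,-.2,-.13)); save('scene','s2.png')
E
```

```text
clock: 8.8
position: [0.3803, -0.2287, 0.0562]
tool_rot: [-3.138, -0.183, -0.126]
force: [-0.1, -0.8, -0.1]
grip_width: 0.0342
finger_force: 0.0
[ 0.13  0.57  0.42  2.34 -1.26  0.3  -0.  ]
shift [-0.0001 -0.0064  0.0389] turn [-0.004  0.017  0.003] clock 8.8
```

View pics/s2.png

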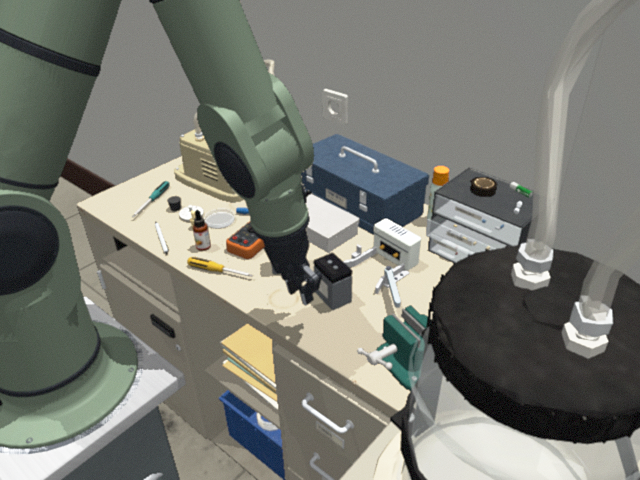

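The scene view shows the fingertips at (305,290), just behind the pack at (333,280), and clear of it. I'll continue down.

```bash
python3 -m inch '[[0,-0.003,0.013,0,0,0,0.6],[0,-0.003,0.013,0,0,0,0.6],[0,0,0.013,0,0,0,0.6],[0,0,0,0,0,0,0.6],[0,0,0,0,0,0,0.6]]'
python3 - <<'E'
from h import *
s=telemetry.observe();print(s['qpos'].round(2))
go((.408,-.223,.016),(np.pi,-.2,-.13))
E
```

```text
clock: 9.35
position: [0.3906, -0.2274, 0.0233]
tool_rot: [-3.139, -0.173, -0.128]
force: [-0.3, 0.3, -0.1]
grip_width: 0.0343
finger_force: 0.0
[ 0.3   0.62  0.17  2.31 -1.26  0.16 -0.02]
shift [ 0.0151 -0.0066  0.0101] turn [-0.003  0.027  0.001] clock 9.35
```

```bash
python3 -m inch '[[0.006,-0.003,0.005,0,0,0,0.6],[0.006,-0.003,0.003,0,0.02,0,0.6],[0.006,0,0.003,0,0,0,0.6],[0.004,0,0.001,0,0,0,0.6],[0.004,0,0.001,0,0,0,0.6]]'
python3 - <<'E'
from h import *
s=telemetry.observe();print(s['qpos'].round(2))
go((.448,-.229,.016),(np.pi,-.2,-.13))
E
```

```text
clock: 9.85
position: [0.422, -0.2261, 0.0193]
tool_rot: [-3.133, -0.186, -0.129]
force: [0.4, -0.8, -0.1]
grip_width: 0.0342
finger_force: 0.0
[ 0.25  0.65  0.21  2.26 -1.24  0.19 -0.08]
shift [ 0.0251 -0.0004  0.0081] turn [-0.009  0.014  0.001] clock 9.85
```

```bash
for i in 1; do python3 -m inch '[[0.004,0,0.001,0,0,0,0.6],[0.004,0,0.001,0,0,0,0.6],[0.004,0,0.002,0,0,0,0.6],[0.004,0,0.001,0,0,0,0.6],[0.004,0,0.001,0,0,0,0.6]]'; python3 -m inch '[[0.004,0,0.001,0,0,0,0.6],[0.004,0,0.001,0,0,0,0.6],[0.004,0,0.001,0,0,0,0.6],[0.004,0,0.001,0,0,0,0.6],[0,0,0,0,0,0,0.6]]'; done
python3 - <<'E'
from h import *
s=telemetry.observe();print(s['qpos'].round(2)); im=grab_frame('top'); cv2.imwrite('pics/t3.png',cv2.resize(im[140:300,290:450],(600,600),interpolation=cv2.INTER_CUBIC)[...,::-1])
E
```

```text
clock: 10.35
position: [0.4414, -0.2291, 0.0169]
tool_rot: [-3.134, -0.185, -0.131]
force: [-7.9, -1.2, 7.1]
grip_width: 0.0343
finger_force: 4.3
clock: 10.85
position: [0.4581, -0.2307, 0.0159]
tool_rot: [-3.133, -0.185, -0.13]
force: [-4.2, 0.1, 3.0]
grip_width: 0.0339
finger_force: 2.1
[ 0.15  0.7   0.31  2.18 -1.18  0.27 -0.18]
```

View pics/t3.png

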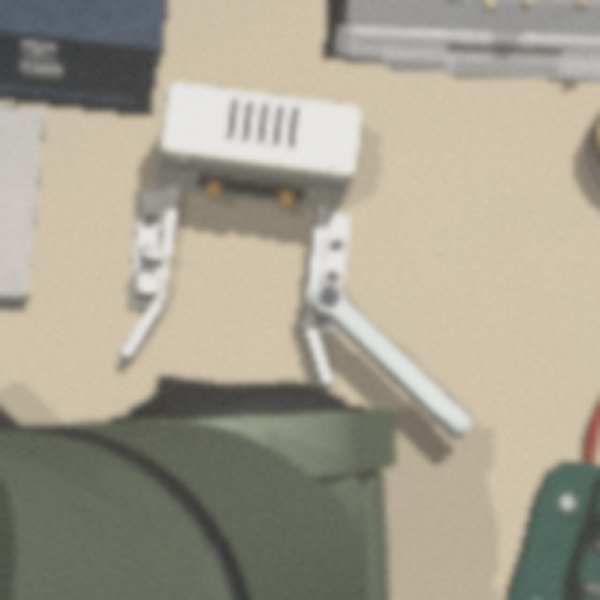

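The crop shows the arm covering most of the pack. The pack's front-left top corner is at about (160,378), square to the mouth between the lead-in ends (125,360) and (328,383). I'll check it numerically from the scene camera.

```bash
python3 - <<'E'
from h import *
for p in ((160,378),(250,388)): print(onz('top',(290+p[0]/3.75,140+p[1]/3.75),.084))
im=save('scene','s3.png')
print([(round(d['score'],2),d['xy'],onz('scene',d['xy'])) for d in landmark_of('battery_pack','scene')])
cv2.imwrite('pics/s3c.png',cv2.resize(im[200:320,280:440],(800,600),interpolation=cv2.INTER_CUBIC)[...,::-1])
E
```

```text
[ 0.5157 -0.2064  0.084 ]
[ 0.511  -0.2515  0.084 ]
[(0.85, [288.3, 267.4], array([ 0.4777, -0.0983,  0.    ])), (0.65, [254.0, 237.7], array([0.507 , 0.0386, 0.    ])), (0.59, [341.6, 292.2], array([ 0.4882, -0.2379,  0.    ]))]
```

View pics/s3c.png

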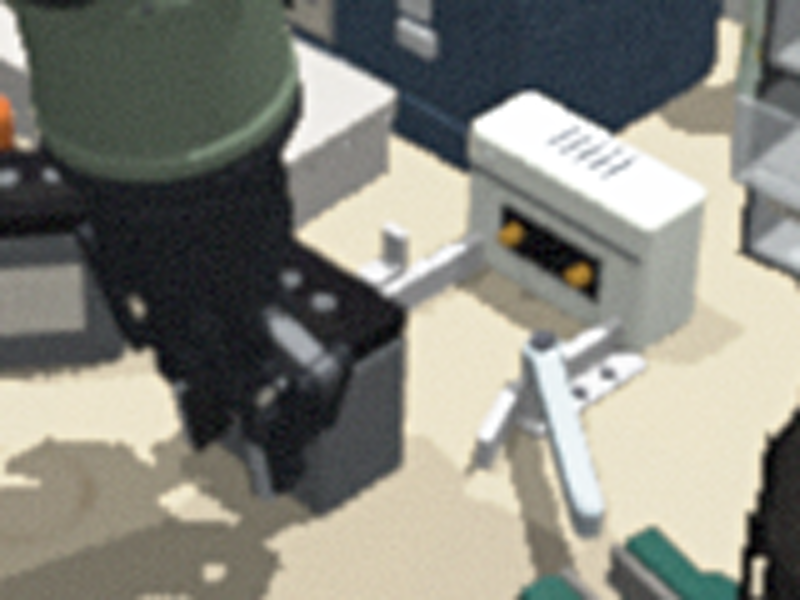

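The crop shows the pack upright and flush on both fingers, its top corner at (405,320), heading squarely for the mouth. Measured centre is (0.489,-0.238), about 3 mm right of the cradle axis. I'll keep pushing with a slight leftward drift.

```bash
python3 -m inch '[[0.004,-0.0004,0.0007,0,0,0,0.6],[0.005,-0.0005,0.0009,0,0,0,0.6],[0.005,-0.0005,0.0009,0,0,0,0.6],[0.005,-0.0005,0.0009,0,0,0,0.6],[0.005,-0.0005,0.0009,0,0,0,0.6]]' | egrep 'pos|rot|force'; python3 -m inch '[[0.005,-0.0005,0.0009,0,0,0,0.6],[0.005,-0.0005,0.0009,0,0,0,0.6],[0.005,0,0.0009,0,0,0,0.6],[0.005,0,0.0009,0,0,0,0.6],[0.004,0,0.0007,0,0,0,0.6]]'| egrep 'pos|rot|force'
python3 - <<'E'
from h import *
s=telemetry.observe();print(s['qpos'].round(2))
grab_frame('scene')
print([(round(d['score'],2),d['xy'],onz('scene',d['xy'])) for d in landmark_of('battery_pack','scene')])
E
```

```text
position: [0.4834, -0.2313, 0.0163]
tool_rot: [-3.133, -0.186, -0.129]
force: [-3.8, -0.1, -0.2]
finger_force: 1.9
position: [0.5071, -0.2337, 0.0165]
tool_rot: [-3.133, -0.185, -0.13]
force: [-17.3, -2.2, 2.7]
finger_force: 8.2
[ 0.05  0.75  0.42  2.07 -1.1   0.37 -0.32]
[(0.9, [292.6, 267.7], array([ 0.4829, -0.1062,  0.    ])), (0.57, [355.2, 278.8], array([ 0.5393, -0.2332,  0.    ]))]
```

```bash
python3 -m inch '[[0,0,0,0,0,0,0.6],[0.002,0,0.0004,0,0,0,0.6]]' | egrep 'pos|rot|force'; python3 -m inch '[[0.002,0,0.0004,0,0,0,0.6],[0.002,0,0.0004,0,0,0,0.6]]'| egrep 'pos|rot|force'
python3 - <<'E'
from h import *
im=grab_frame('top'); cv2.imwrite('pics/t4.png',cv2.resize(im[160:260,310:420],(660,600),interpolation=cv2.INTER_CUBIC)[...,::-1])
im=grab_frame('scene'); cv2.imwrite('pics/s4.png',cv2.resize(im[200:320,280:440],(800,600),interpolation=cv2.INTER_CUBIC)[...,::-1])
E
```

```text
position: [0.5081, -0.2342, 0.0163]
tool_rot: [-3.133, -0.184, -0.13]
force: [-17.1, -2.2, 2.7]
finger_force: 8.4
position: [0.5103, -0.2353, 0.0159]
tool_rot: [-3.134, -0.182, -0.131]
force: [-31.0, -2.9, 13.3]
finger_force: 15.4
```

View pics/t4.png

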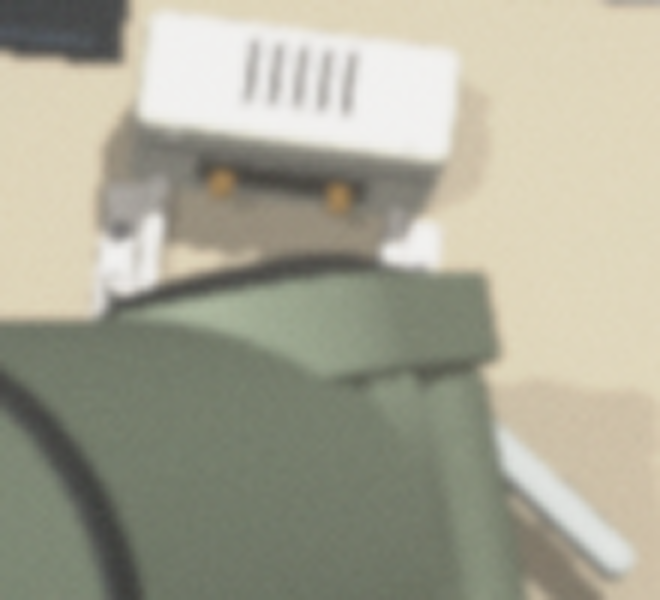

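The top crop shows the arm hiding the pack as it enters the rails. The pins are at (222,182) and (338,195), and the front of the charger's top runs (138,118)–(440,160). The force rose to 31 N, so it is catching. I'll ease off and work out the cradle axis from these pixels.

```bash
python3 -m inch '[[-0.003,0,-0.0006,0,0,0,0.6],[-0.003,0,-0.0006,0,0,0,0.6]]' | egrep 'pos|rot|force'
python3 - <<'E'
from h import *
t4=lambda p:(310+p[0]/6,160+p[1]/6); c1=lambda p:(290+p[0]/3.75,140+p[1]/3.75)
for n,f,ps,z in (('chargertop t4',t4,((150,12),(458,48),(138,118),(440,160)),.072),('pins t4',t4,((222,182),(338,195)),.03),
  ('chargertop c1',c1,((168,85),(360,108),(162,158),(352,175)),.072),('pins c1',c1,((212,188),(288,197)),.03),('leadin ends c1',c1,((125,360),(328,383)),.018),('inner rail joints',c1,((167,295),(308,312)),.018)):
    P=np.array([onz('top',f(p),z) for p in ps])[:,:2]; d=P[0]-P[1]; print(n,P.tolist(),'mid',P.mean(0).round(4),'yaw',np.arctan2(-d[0],d[1]).round(3))
grab_frame('scene')
for l in('battery_pack','home_spot'): print([(round(d['score'],2),d['xy'],onz('scene',d['xy'])) for d in landmark_of(l,'scene')])
for d in outline_of('battery_pack','scene'): print(d['score'],d['rect'])
s=telemetry.observe(); print(s['moment'],s['force'])
E
```

```text
position: [0.5079, -0.2337, 0.0168]
tool_rot: [-3.133, -0.187, -0.129]
force: [0.2, -1.1, -0.8]
finger_force: 0.0
chargertop t4 [[0.6761, -0.2113], [0.6646, -0.312], [0.6398, -0.2074], [0.6264, -0.3054]] mid [ 0.6517 -0.259 ] yaw -0.114
pins t4 [[0.6313, -0.2373], [0.6271, -0.2765]] mid [ 0.6292 -0.2569] yaw -0.107
chargertop c1 [[0.6747, -0.2109], [0.663, -0.3113], [0.6348, -0.2077], [0.6264, -0.3064]] mid [ 0.6497 -0.2591] yaw -0.116
pins c1 [[0.6317, -0.2363], [0.627, -0.2774]] mid [ 0.6294 -0.2568] yaw -0.114
leadin ends c1 [[0.5388, -0.1898], [0.527, -0.2989]] mid [ 0.5329 -0.2444] yaw -0.108
inner rail joints [[0.5749, -0.2124], [0.5661, -0.2887]] mid [ 0.5705 -0.2506] yaw -0.115
[(0.74, [360.1, 280.7], array([ 0.541 , -0.2449,  0.    ])), (0.69, [290.8, 266.3], array([ 0.4839, -0.0999,  0.    ]))]
[(0.82, [381.8, 263.5], array([ 0.6167, -0.2462,  0.    ]))]
0.75 [270.6, 228.1, 305.7, 275.5]
0.68 [341.1, 238.7, 380.7, 289.2]
0.45 [385.7, 267.9, 397.0, 304.5]
[ 0.02271092  0.18859405 -0.0175347 ] [-0.52980981  0.3468636   0.15247048]
```

```bash
python3 -m inch '[[0.002,0.001,0.0004,0,0,-0.015,0.6],[0.002,0.0015,0.0003,0,0,0,0.6],[0.002,0.0015,0.0003,0,0,0,0.6]]' | egrep 'pos|rot|force'; python3 -m inch '[[0.002,0.0015,0.0003,0,0,0,0.6],[0.002,0.001,0.0003,0,0,0,0.6]]'| egrep 'pos|rot|force'
```

```text
position: [0.5124, -0.2375, 0.0164]
tool_rot: [-3.134, -0.184, -0.113]
force: [-5.0, 5.0, 2.5]
finger_force: 3.0
position: [0.5164, -0.2406, 0.0165]
tool_rot: [-3.135, -0.185, -0.113]
force: [-4.4, 3.4, -0.2]
finger_force: 2.3
```

```bash
for k in 1; do python3 -m inch '[[0.004,0.0004,0.0007,0,0,0,0.6],[0.004,0.0003,0.0007,0,0,0,0.6],[0.004,0,0.0007,0,0,0,0.6]]' | egrep 'pos|rot|force'; python3 -m inch '[[0.004,0,0.0007,0,0,0,0.6],[0.004,0,0.0007,0,0,0,0.6]]'| egrep 'pos|force'; done
```

```text
position: [0.5287, -0.2433, 0.0168]
tool_rot: [-3.136, -0.185, -0.114]
force: [-3.3, 0.8, -1.2]
finger_force: 1.9
position: [0.537, -0.2441, 0.017]
force: [-3.6, 0.2, -1.8]
finger_force: 1.9
```

```bash
python3 -m inch '[[0.004,0,0.0008,0,0,0,0.6],[0.004,0,0.0008,0,0,0,0.6],[0.004,0,0.0008,0,0,0,0.6],[0.004,0,0.0008,0,0,0,0.6],[0.003,0,0.0006,0,0,0,0.6]]' | egrep 'pos|rot|force'; python3 -m inch '[[0.003,0,0.0006,0,0,0,0.6],[0.003,0,0.0006,0,0,0,0.6],[0.002,0,0.0004,0,0,0,0.6]]'| egrep 'pos|force';  python3 -m inch '[[0.002,0,0.0004,0,0,0,0.6],[0.002,0,0.0004,0,0,0,0.6]]'| egrep 'pos|force'
```

```text
position: [0.5564, -0.2463, 0.0169]
tool_rot: [-3.136, -0.186, -0.114]
force: [-3.3, -0.0, -1.2]
finger_force: 1.9
position: [0.5644, -0.2473, 0.0168]
force: [-4.2, -0.3, -2.4]
finger_force: 1.9
position: [0.5682, -0.2477, 0.0167]
force: [-4.4, 1.6, -1.6]
finger_force: 2.3
```

Expected home is at a TCP x of about 0.575. I'll go in small steps while watching the force.

```bash
for i in 1; do python3 -m inch '[[0.002,0,0.0004,0,0,0,0.6],[0.002,0,0.0004,0,0,0,0.6]]'| egrep 'pos|force';  python3 -m inch '[[0.0015,0,0.0003,0,0,0,0.6],[0.0015,0,0.0003,0,0,0,0.6]]'| egrep 'pos|force'; python3 -m inch '[[0.001,0,0.0002,0,0,0,0.6]]'| egrep 'pos|force'; done
```

```text
position: [0.5722, -0.2481, 0.0166]
force: [-5.7, 0.1, -1.2]
finger_force: 2.9
position: [0.575, -0.2485, 0.0166]
force: [-8.2, 1.7, 0.7]
finger_force: 3.6
position: [0.576, -0.2486, 0.0165]
force: [-7.5, 1.3, -0.0]
finger_force: 3.8
```

```bash
for i in 1; do python3 -m inch '[[0.001,0,0.0002,0,0,0,0.6],[0.001,0,0.0002,0,0,0,0.6]]'| egrep 'pos|force';  python3 -m inch '[[0.001,0,0.0002,0,0,0,0.6],[0,0,0,0,0,0,0.6]]'| egrep 'pos|force'; done
python3 - <<'E'
from h import *
s=telemetry.observe();print(s['qpos'].round(2),s['clock'])
grab_frame('scene')
for l in('battery_pack','home_spot'): print([(round(d['score'],2),d['xy'],onz('scene',d['xy'])) for d in landmark_of(l,'scene')])
E
```

```text
position: [0.5766, -0.2487, 0.0163]
force: [-22.2, 4.3, 14.1]
finger_force: 11.7
position: [0.5767, -0.2487, 0.0163]
force: [-26.0, 5.9, 16.7]
finger_force: 13.1
[-0.02  0.84  0.52  1.89 -1.02  0.5  -0.46] 15.9
[(0.89, [288.0, 265.3], array([ 0.4826, -0.0928,  0.    ])), (0.83, [381.3, 268.0], array([ 0.6034, -0.2544,  0.    ])), (0.57, [254.1, 238.9], array([0.5038, 0.035 , 0.    ]))]
[]
```

The push stopped at TCP x 0.5767 with a hard stop, and that matches the home position computed from the images. Next: back off straight, rise, close the fingers and go round to the outer side of the bar.

```bash
python3 -m inch '[[-0.001,0,-0.0002,0,0,0,0.6],[-0.002,0,-0.0004,0,0,0,0.6],[-0.01,0,-0.002,0,0,0,0.6],[-0.02,0,-0.004,0,0,0,0.6],[0.002,0,-0.025,0,0,0,1]]' | egrep 'pos|force'; python3 -m inch '[[0.005,0,-0.03,0,0,0,1],[0.003,0.01,-0.015,0,0,0,1],[0,0.03,0,0,0,0,1],[0,0.04,0,0,0,0,1],[0,0,0,0,0,0,1]]' | egrep 'clock|pos|rot|force|wid'
python3 - <<'E'
from h import *
print(telemetry.observe()['qpos'].round(2))
go((.5454,-.3717,.085),(np.pi,-.185,-.114)); go((.5454,-.3717,.025),(np.pi,-.185,-.114))
grab_frame('scene')
print([(round(d['score'],2),d['xy'],onz('scene',d['xy'])) for d in landmark_of('battery_pack','scene')])
grab_frame('top')
print([(round(d['score'],2),d['xy'],onz('top',d['xy'])) for d in landmark_of('battery_pack','top')])
for l in('bar_pivot','bar_end'): print([(round(d['score'],2),d['xy'],onz('top',d['xy'],.031)) for d in landmark_of(l,'top')])
E
```

```text
position: [0.5402, -0.2447, 0.0404]
force: [1.2, 0.8, 1.4]
finger_force: 0.0
clock: 17.05
position: [0.5323, -0.3303, 0.0882]
tool_rot: [-3.139, -0.188, -0.119]
force: [-0.3, 0.2, -0.0]
grip_width: 0.0001
finger_force: 0.0
[ 0.08  0.75  0.63  1.88 -0.9   0.64 -0.41]
shift [0.017  0.0396 0.0064] turn [-0.001 -0.003 -0.005] clock 17.05
shift [0.0058 0.0397 0.0653] turn [-0.001 -0.003 -0.005] clock 17.05
[(0.92, [290.5, 267.2], array([ 0.4813, -0.1015,  0.    ])), (0.81, [382.3, 266.4], array([ 0.6092, -0.2529,  0.    ]))]
[(0.69, [355.7, 205.9], array([ 0.607 , -0.2571,  0.    ]))]
[]
[]
```

```bash
python3 -m inch '[[0.009,0.02,0.003,0,0,-0.005,1],[0.009,0.02,0.003,0,0,0,1],[-0.004,0,0.022,0,0,0,1],[-0.004,0,0.02,0,0,0,1],[-0.003,0,0.015,0,0,0,1]]' | egrep 'pos|force'; python3 -m inch '[[0,0,0,0,0,0,1]]' | egrep 'clock|pos|rot|force|wid'
python3 - <<'E'
from h import *
print(telemetry.observe()['qpos'].round(2))
R=Ro.from_euler('xyz',(np.pi,-.185,-.114)); s=telemetry.observe()
C=np.array([[.9935,.1138],[-.1138,.9935]]); O=np.array([.634,-.257]); last=s['position']
for a in np.append(np.arange(2.4,0,-.2),0):
    u=np.array([-np.sin(a),np.cos(a)]); p=np.array([-.057,-.048])+.066*u-.02*np.array([np.cos(a),np.sin(a)])
    w=np.append(O+C@p,.025); print(round(a,1),w.round(3),R.inv().apply(w-last).round(4)); last=w
E
```

```text
position: [0.5478, -0.3652, 0.025]
force: [0.3, -0.3, -0.6]
finger_force: 0.0
clock: 17.95
position: [0.5472, -0.3651, 0.0245]
tool_rot: [-3.135, -0.184, -0.109]
force: [-0.0, -0.1, -0.1]
grip_width: 0.0001
finger_force: 0.0
[ 0.19  0.87  0.54  1.8  -0.97  0.59 -0.32]
2.4 [ 0.535 -0.357  0.025] [-0.0126 -0.0071 -0.0028]
2.2 [ 0.524 -0.348  0.025] [-0.0116 -0.0072 -0.0022]
2.0 [ 0.515 -0.338  0.025] [-0.0099 -0.0094 -0.0019]
1.8 [ 0.509 -0.326  0.025] [-0.0079 -0.0112 -0.0015]
1.6 [ 0.504 -0.313  0.025] [-0.0056 -0.0126 -0.001 ]
1.4 [ 0.503 -0.299  0.025] [-0.003  -0.0134 -0.0006]
1.2 [ 0.504 -0.285  0.025] [-0.0003 -0.0138 -0.0001]
1.0 [ 0.508 -0.272  0.025] [ 0.0024 -0.0136  0.0004]
0.8 [ 0.515 -0.26   0.025] [ 0.005  -0.0128  0.0009]
0.6 [ 0.523 -0.249  0.025] [ 0.0074 -0.0115  0.0014]
0.4 [ 0.534 -0.241  0.025] [ 0.0095 -0.0098  0.0018]
0.2 [ 0.546 -0.234  0.025] [ 0.0112 -0.0077  0.0021]
0.0 [ 0.56  -0.23   0.025] [ 0.0125 -0.0053  0.0023]
```

```bash
F='clock|pos|^force'; python3 -m inch '[[-0.0063,-0.0036,-0.0014,0,0,0,1],[-0.0063,-0.0035,-0.0014,0,0,0,1],[-0.0058,-0.0036,-0.0011,0,0,0,1],[-0.0058,-0.0036,-0.0011,0,0,0,1]]' | egrep $F
python3 -m inch '[[-0.005,-0.0047,-0.001,0,0,0,1],[-0.005,-0.0047,-0.0009,0,0,0,1],[-0.004,-0.0056,-0.0008,0,0,0,1],[-0.004,-0.0056,-0.0007,0,0,0,1]]' | egrep $F
python3 -m inch '[[-0.0028,-0.0063,-0.0005,0,0,0,1],[-0.0028,-0.0063,-0.0005,0,0,0,1],[-0.0015,-0.0067,-0.0003,0,0,0,1],[-0.0015,-0.0067,-0.0003,0,0,0,1]]' | egrep $F
python3 - <<'E'
from h import *
print(telemetry.observe()['qpos'].round(2))
go((.503,-.299,.025),(np.pi,-.185,-.114))
for cam in('top','scene'):
    grab_frame(cam)
    for l in('bar_end','keeper'): print(cam,l,[(round(d['score'],2),d['xy'],onz(cam,d['xy'],.031)) for d in landmark_of(l,cam)])
E
```

```text
clock: 18.35
position: [0.5245, -0.3489, 0.0276]
force: [0.4, -1.1, -0.2]
clock: 18.75
position: [0.5085, -0.3264, 0.027]
force: [0.4, -0.7, 0.3]
clock: 19.15
position: [0.5028, -0.2995, 0.0271]
force: [0.7, -0.1, 0.3]
[ 0.14  0.77  0.47  2.   -1.04  0.46 -0.26]
shift [-0.0003 -0.0005  0.002 ] turn [-0.006 -0.001  0.005] clock 19.15
top bar_end []
top keeper [(0.92, [326.8, 210.9], array([ 0.5877, -0.1964,  0.031 ]))]
scene bar_end [(0.42, [350.3, 290.2], array([ 0.4763, -0.2694,  0.031 ]))]
scene keeper [(0.78, [354.3, 250.6], array([ 0.5828, -0.1962,  0.031 ]))]
```

The bar is swinging: its end is now seen near (0.476,-0.269). I'll continue the arc.

```bash
F='clock|pos|^force'; python3 -m inch '[[-0.0003,-0.0069,0.001,0,0,0,1],[-0.0002,-0.0069,0.0005,0,0,0,1],[0.0012,-0.0068,0.0002,0,0,0,1],[0.0012,-0.0068,0.0002,0,0,0,1]]' | egrep $F
python3 -m inch '[[0.0025,-0.0064,0.0005,0,0,0,1],[0.0025,-0.0064,0.0005,0,0,0,1],[0.0037,-0.0057,0.0007,0,0,0,1],[0.0037,-0.0057,0.0007,0,0,0,1]]' | egrep $F
python3 -m inch '[[0.0047,-0.0049,0.0009,0,0,0,1],[0.0047,-0.0049,0.0009,0,0,0,1],[0.0056,-0.0038,0.001,0,0,0,1],[0.0056,-0.0038,0.001,0,0,0,1]]' | egrep $F
python3 - <<'E'
from h import *
print(telemetry.observe()['qpos'].round(2))
go((.56,-.23,.025),(np.pi,-.185,-.114))
for cam in('top','scene'):
    grab_frame(cam)
    for l in('bar_end','keeper'): print(cam,l,[(round(d['score'],2),d['xy'],onz(cam,d['xy'],.031)) for d in landmark_of(l,cam)])
E
```

```text
clock: 19.85
position: [0.5082, -0.2723, 0.0256]
force: [-0.3, -0.9, 0.1]
clock: 20.25
position: [0.5236, -0.2499, 0.0257]
force: [-0.5, -0.9, -0.0]
clock: 20.65
position: [0.5464, -0.2351, 0.0259]
force: [-0.9, -0.5, 0.7]
[-0.02  0.79  0.5   1.98 -1.04  0.46 -0.4 ]
shift [ 0.0126 -0.0065  0.0033] turn [-0.006 -0.001  0.005] clock 20.65
top bar_end []
top keeper []
scene bar_end []
scene keeper [(0.77, [354.4, 250.6], array([ 0.583 , -0.1963,  0.031 ])), (0.73, [388.6, 270.5], array([ 0.5742, -0.2921,  0.031 ]))]
```

```bash
F='pos|^force'; python3 -m inch '[[0.0055,-0.0025,0.001,0,0,0,1],[0.004,-0.0015,0.0007,0,0,0,1],[0.003,-0.001,0.0006,0,0,0,1]]' | egrep $F
python3 -m inch '[[0.0015,0,0.0003,0,0,0,1],[0.0015,0,0.0003,0,0,0,1]]' | egrep $F
python3 -m inch '[[0.001,0,0.0002,0,0,0,1],[0.001,0,0.0002,0,0,0,1]]' | egrep $F
```

```text
position: [0.5596, -0.2316, 0.026]
force: [-1.3, -0.1, 0.1]
position: [0.5622, -0.2319, 0.0258]
force: [-1.0, 0.9, -0.3]
position: [0.5637, -0.2321, 0.0257]
force: [-8.2, 2.2, 2.7]
```

It hit a stop at 0.5637, against about 0.5625 predicted for the bar in its keeper. One small confirming press, then I'll retreat and look.

```bash
F='pos|^force'; python3 -m inch '[[0.0005,0,0.0001,0,0,0,1],[0,0,0,0,0,0,1]]' | egrep $F
python3 -m inch '[[-0.002,0,-0.0004,0,0,0,1],[-0.015,0,-0.003,0,0,0,1],[-0.03,0,-0.006,0,0,0,1],[0.005,0,-0.035,0,0,0,1],[0.005,0,-0.04,0,0,0,1]]' | egrep $F
python3 -m inch '[[0,-0.035,-0.035,0,0,0,1],[0,-0.045,-0.01,0,0,0,1],[0,-0.045,0,0,0,0,1],[0,-0.045,0,0,0,0,1],[0,-0.045,0,0,0,0,1]]' | egrep $F
python3 -m inch '[[0,-0.03,0,0,0,0,1],[0,0,0,0,0,0,1]]' | egrep 'clock|pos|^force'
python3 - <<'E'
from h import *
A=grab_frame('top')[140:300,290:450]; 
for l,z in(('battery_pack',0),('bar_end',.031),('keeper',.031),('bar_pivot',.031)): print(l,[(round(d['score'],2),d['xy'],onz('top',d['xy'],z)) for d in landmark_of(l,'top')])
B=grab_frame('scene')[200:320,320:440]
f=lambda x:cv2.resize(x,(400,400),interpolation=cv2.INTER_CUBIC)
cv2.imwrite('pics/end.png',np.hstack([f(A),f(B)])[...,::-1])
E
```

```text
position: [0.5637, -0.2321, 0.0257]
force: [-7.8, 2.1, 4.5]
position: [0.5115, -0.2274, 0.1022]
force: [1.0, -0.2, 1.1]
position: [0.5283, -0.0124, 0.1461]
force: [1.4, -0.5, 0.0]
clock: 23.05
position: [0.5317, 0.02, 0.1455]
force: [-0.8, -0.6, -0.0]
battery_pack [(0.93, [277.0, 265.5], array([ 0.4808, -0.0964,  0.    ])), (0.79, [355.3, 204.8], array([ 0.6094, -0.2563,  0.    ]))]
bar_end [(0.97, [331.4, 210.2], array([ 0.5892, -0.2056,  0.031 ]))]
keeper [(0.75, [331.0, 215.6], array([ 0.578 , -0.2048,  0.031 ]))]
bar_pivot [(0.58, [371.5, 219.2], array([ 0.5712, -0.2861,  0.031 ]))]
```

View pics/end.png

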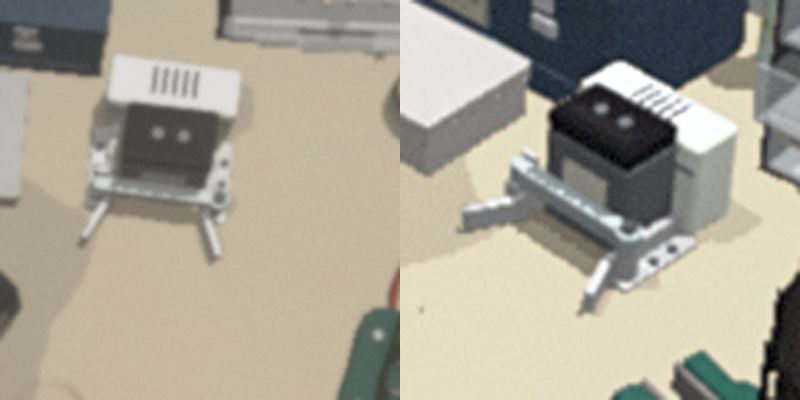

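The picture shows the pack upright against the charger (left panel, about (168,140)). The bar lies across behind it, from the pivot at (220,195) to the keeper at (95,183). The robot is clear of everything.

```bash
python3 -c "
from workcell import bot; print(bot.job_done())"
```

```text
the job is handed in; nothing more can be done
None
```

The pack is upright and home against the charger, the retaining bar lies across behind it in its keeper, and the job was handed in at about 23 s; the push briefly peaked at about 31 N when the pack caught on a lead-in, and I eased off and realigned it.

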